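# Load the medicine round tray in reverse order

## Task

Four medicine containers stand in a row, one in each white dish on the wooden board; the tray is unloaded from its other side, so put them into the four bays of the grey carry tray in reverse order: seen from the robot, the one at the left end of the row goes into the tray's right-hand end bay, the next into the bay beside it, and so on to the right end of the row, which goes into the left-hand end bay. Move them one at a time and keep them upright all the way. At the end each stands flat on the floor of its own bay, let go and still.

Things in the scene. Friction and masses are not known exactly. Their poses are not given: they have to be found in the camera images.
- bottle: Loose, origin at the centre of its underside, z up. White plastic pill bottle with paper label and white screw cap, the tallest round one: 95 mm high, body 52 mm in diameter up to 68 mm, then a shoulder to a cap 43 mm in diameter. About 0.1 kg. Good to grasp across the body about 52 mm above its underside.
- vial: Loose, origin at the centre of its underside, z up. Amber vial with paper label and flat white cap: 72 mm high, 42 mm in diameter up to 56 mm, cap 45 mm in diameter above. About 0.07 kg. Good to grasp about 40 mm above its underside.
- jar: Loose, origin at the centre of its underside, z up. Squat ointment jar, white with a metal lid: 52 mm high, 54 mm in diameter all the way up. About 0.13 kg. Good to grasp about 33 mm above its underside.
- carton: Loose, origin at the centre of its underside, z up. White tablet carton with a blue band standing on end: 85 mm high, 40 mm along its own x, 50 mm along its own y. About 0.08 kg. Good to grasp across its x (40 mm) about 52 mm above its underside. It stands nearly square to the board (within 0.2 rad), its x across the row.
- dish_bottle: Shallow white square dish, fixed on the wooden board, 72 x 72 mm, floor 3 mm thick, rim 8 mm high in all; origin at the centre of its underside. All four dishes look alike; this is the one in which the bottle stands at the start, and it marks that container's place in the row.
- dish_vial: Shallow white square dish, fixed on the wooden board, 72 x 72 mm, floor 3 mm thick, rim 8 mm high in all; origin at the centre of its underside. All four dishes look alike; this is the one in which the vial stands at the start, and it marks that container's place in the row.
- dish_jar: Shallow white square dish, fixed on the wooden board, 72 x 72 mm, floor 3 mm thick, rim 8 mm high in all; origin at the centre of its underside. All four dishes look alike; this is the one in which the jar stands at the start, and it marks that container's place in the row.
- dish_carton: Shallow white square dish, fixed on the wooden board, 72 x 72 mm, floor 3 mm thick, rim 8 mm high in all; origin at the centre of its underside. All four dishes look alike; this is the one in which the carton stands at the start, and it marks that container's place in the row.
- board: Wooden board, fixed, 92 (x) x 345 (y) x 12 mm; origin at the centre of its underside, on the work surface. Dishes in a row along its y at y = +120, +40, -40, -120 mm; +y is the left end seen from the robot. Containers stand 15 mm above the work surface, about 25 mm or more apart; across the row both sides are free for fingers. Yaw within 0.15 rad; nearer than the tray or beyond it.
- tray: Grey plastic tray, fixed, 88 (x) x 328 (y) mm, a steel bow at each end; origin at the centre of its underside, on the work surface. Four bays in a row, centred at y = +120, +40, -40, -120 mm (+y: left seen from the robot), inside 80 (x) x 74 (y) mm. Bay floor 5 mm above the work surface; lips and 6 mm thick dividers reach 13 mm, end walls 30 mm. Yaw within 0.15 rad.
Things that resemble listed ones, but are neither listed nor needed, are in the scene too. Leave any pink look-alike of the vial alone. What is shaped like the bottle but turquoise is not meant.

How it is judged (in metres and radians):
At the end, for the whole second after the job is handed in: Each container stands in the tray bay that mirrors its dish's place on the board: within 20 mm of the bay centre along the row and 24 mm across (anywhere inside the bay), underside within 4 mm of the bay floor, tilted under 0.1 rad, still, untouched by the fingers (((y of dish_bottle in the frame of board between 0.1 and 0.14 m and y of bottle in the frame of tray between -0.14 and -0.1 m) or (y of dish_bottle in the frame of board between 0.02 and 0.06 m and y of bottle in the frame of tray between -0.06 and -0.02 m) or (y of dish_bottle in the frame of board between -0.06 and -0.02 m and y of bottle in the frame of tray between 0.02 and 0.06 m) or (y of dish_bottle in the frame of board between -0.14 and -0.1 m and y of bottle in the frame of tray between 0.1 and 0.14 m)) and x of bottle in the frame of tray between -0.024 and 0.024 m and z of bottle in the frame of tray between 0.001 and 0.009 m and angle between each of bottle, vial, jar, carton's own z axis and vertical below 0.1 rad and linear speed of each of bottle, vial, jar, carton below 0.02 m/s and angular speed of each of bottle, vial, jar, carton below 0.2 rad/s and contact force between the fingers and bottle below 0.05 N and ((y of dish_vial in the frame of board between 0.1 and 0.14 m and y of vial in the frame of tray between -0.14 and -0.1 m) or (y of dish_vial in the frame of board between 0.02 and 0.06 m and y of vial in the frame of tray between -0.06 and -0.02 m) or (y of dish_vial in the frame of board between -0.06 and -0.02 m and y of vial in the frame of tray between 0.02 and 0.06 m) or (y of dish_vial in the frame of board between -0.14 and -0.1 m and y of vial in the frame of tray between 0.1 and 0.14 m)) and x of vial in the frame of tray between -0.024 and 0.024 m and z of vial in the frame of tray between 0.001 and 0.009 m and contact force between the fingers and vial below 0.05 N and ((y of dish_jar in the frame of board between 0.1 and 0.14 m and y of jar in the frame of tray between -0.14 and -0.1 m) or (y of dish_jar in the frame of board between 0.02 and 0.06 m and y of jar in the frame of tray between -0.06 and -0.02 m) or (y of dish_jar in the frame of board between -0.06 and -0.02 m and y of jar in the frame of tray between 0.02 and 0.06 m) or (y of dish_jar in the frame of board between -0.14 and -0.1 m and y of jar in the frame of tray between 0.1 and 0.14 m)) and x of jar in the frame of tray between -0.024 and 0.024 m and z of jar in the frame of tray between 0.001 and 0.009 m and contact force between the fingers and jar below 0.05 N and ((y of dish_carton in the frame of board between 0.1 and 0.14 m and y of carton in the frame of tray between -0.14 and -0.1 m) or (y of dish_carton in the frame of board between 0.02 and 0.06 m and y of carton in the frame of tray between -0.06 and -0.02 m) or (y of dish_carton in the frame of board between -0.06 and -0.02 m and y of carton in the frame of tray between 0.02 and 0.06 m) or (y of dish_carton in the frame of board between -0.14 and -0.1 m and y of carton in the frame of tray between 0.1 and 0.14 m)) and x of carton in the frame of tray between -0.024 and 0.024 m and z of carton in the frame of tray between 0.001 and 0.009 m and contact force between the fingers and carton below 0.05 N).
It fails at once if the bottle was tipped by more than 0.7 rad (angle between bottle's own z axis and vertical above 0.7 rad).
It fails at once if the vial was tipped by more than 0.7 rad (angle between vial's own z axis and vertical above 0.7 rad).
It fails at once if the jar was tipped by more than 0.7 rad (angle between jar's own z axis and vertical above 0.7 rad).
It fails at once if the carton was tipped by more than 0.7 rad (angle between carton's own z axis and vertical above 0.7 rad).
It also fails if it takes over 99 s, if anything falls off the work surface, if the arm or the gripper's body presses on something with over 40 N, if the wrist force passes 120 N, or if a joint passes its speed limit or range.

## Robot

A 6-joint arm with a two-finger parallel gripper is mounted at the origin on the work surface. World frame = base frame: x ahead of the robot, y to its left, z up, the work surface at z = 0. Lengths are in mm, angles in rad, forces in N, time in s.
With the tool pointing down it reaches from about 275 to 825 mm from the base axis. Payload 5.2 kg.
Tool frame: the origin (TCP) lies at the very end of the fingers, on their centre line; the grasp point (between the pads) lies 19 mm behind it; z points along the fingers, y is the line along which they close (so a half turn about z gives the same grasp; the last joint's range is limited). The gripper opens to 93 mm and grips with 3 to 60 N. Pads are 15 mm wide; open, the fingers measure 128 mm over their backs; the gripper's body (75 mm by 188 mm) begins 65 mm behind the grasp point.
Start: joints at [1.052, 0.259, 1.535, -0, 1.348, -0.203], TCP at [170.795, 522.813, 218.653] pointing down, gripper open.
Joint ranges: [-3.14, 3.14], [-0.91, 2.08], [0.19, 2.58], [-1.22, 4.36], [0.22, 2.71], [-3.12, 3.12]. Speed limits (rad/s): [2.57, 2.57, 3.14, 3.14, 3.14, 3.14].

## Interface

Orientations are given as [roll, pitch, yaw] about the fixed x, y, z axes, in that order (R = Rz(yaw) Ry(pitch) Rx(roll)).
In Python, from bench import robot gives the robot as it stands. The module is installed in compiled form; this text tells all that it offers. Calls block until the motion is done:
- robot.move_ptp(position, orientation): joint-space move of the TCP to a pose.
- robot.move_linear(position, ori=None, speed=150, f_stop=None): straight line of the TCP; ori=None keeps the orientation; speed is the mean speed in mm/s. With f_stop (N) it stops when the force on the tool has changed by that much, and returns True; else False.
- robot.move_j(angles): joint-space move.
- robot.move_gripper(opening): opening from 0.0 (shut) to 1.0 (fully open); the grip force is fixed at half the most; returns when the fingers have stopped.
- robot.sleep(seconds).
- robot.inverse_kinematics(position, orientation): joint angles nearest the present ones, or None.
- robot.get_image(name): name is "scene" or "top" or "wrist"; returns a dict with "img" (400x640x3 uint8, blue, green, red), "fovy" (degrees; the focal length in pixels is half the picture's height over the tangent of half this angle, whatever the lens; pixels are square), "cx", "cy" (the principal point, pixels), "eye" and "orientation" of the camera in the world. Camera axes: x right, y down, z forward; pixel columns grow to the right and rows downward; lengths in mm; the calibration is good to about 2 mm. The wrist camera is an equidistant fisheye: a pixel r from the principal point sees the ray r / f radians off the axis. A picture is of the moment at which its call begins. There is no depth.
A pose or a line that the arm cannot do raises robot.MotionError and nothing moves.
- robot.hand_in(): hands the job in; it is judged then, once.
Readings, each from a call of its own:
- robot.current_t(): time.
- robot.current_qpos(): joint angles.
- robot.current_joint_vel(): joint speeds.
- robot.current_joint_efforts(): joint torques, N m.
- robot.current_tcp_pos(): TCP position.
- robot.current_eef_rot(): TCP orientation.
- robot.current_contact_force(): force on the tool from outside, world axes, zero at the start.
- robot.current_ft_torque(): the same for the moment, N m.
- robot.current_gripper_width(): opening from 0.0 (shut) to 1.0 (fully open).
- robot.current_finger_force(): force on a finger pad.
Only numpy, scipy, OpenCV 4.12 (cv2) and the standard library are available. Lean on these libraries where they do the work, as an engineer would, in place of code of your own. Each camera call takes 0.05 s, during which the arm holds its last target. There are 200 camera calls.

## Working session

There is one attempt and no reset: what is moved stays moved. The work goes in short steps, each a Python script; the robot and the scene stay as the last script left them, time stands still between calls to the robot, and variables do not carry over. Pictures are saved under pics/ and viewed, at most 14 in all, crops included, and the job is handed in when it is done.

```bash
mkdir -p pics; python3 - <<'E'
from bench import robot
import cv2
for n in("top","scene"):
    d=robot.get_image(n); cv2.imwrite(f"pics/{n}0.png",d["img"])
    print(n,{k:v for k,v in d.items() if k!="img"})
print(robot.current_t(),robot.current_eef_rot())
E
```

```text
top {'fovy': 45.31965313776365, 'cx': 318.18106110392375, 'cy': 191.9687584271586, 'eye': array([ 3.82707770e+02, -8.59575557e-01,  8.60552223e+02]), 'orientation': array([-2.99489069e+00,  2.99236583e-03, -1.55106924e+00])}
scene {'fovy': 46.04095948978657, 'cx': 315.76768559316554, 'cy': 198.48083213405334, 'eye': array([ 921.18597022, -356.59224367,  618.37915304]), 'orientation': array([-2.37477745, -0.00480946,  0.89974213])}
0.1 [-3.14002529e+00 -3.20358436e-04  2.82582046e+00]
```

View pics/top0.png

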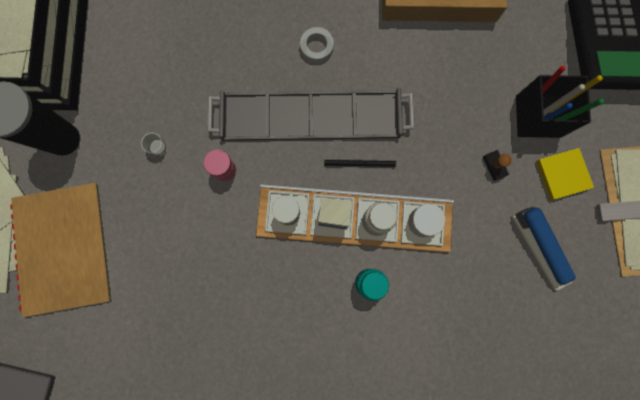

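View pics/scene0.png

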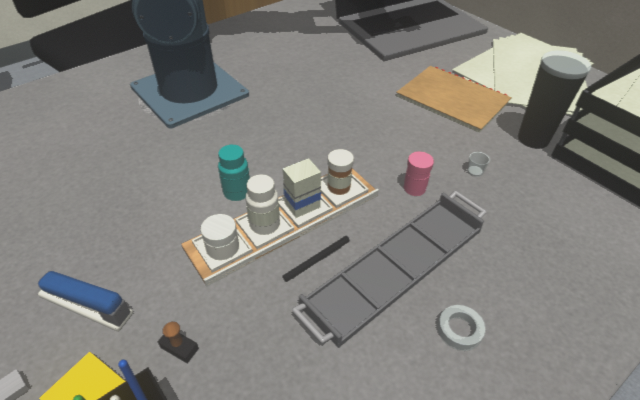

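The top view has image up = +x and image right = −y. The row from left to right is vial (286,210), carton (335,213), bottle (380,218), jar (428,222). The tray lies beyond the board at about (310,115). The turquoise bottle (372,285) and pink vial (218,163) stay clear. I'll zoom in to measure more exactly.

```bash
python3 - <<'E'
import cv2,numpy as np
i=cv2.imread("pics/top0.png")[85:265,200:460]
i=cv2.resize(i,None,fx=3,fy=3,interpolation=cv2.INTER_CUBIC)
i=np.clip((i/255.)**.7*255,0,255).astype('uint8')
for k in range(0,260,20): cv2.putText(i,str(200+k),(3*k,10),0,.35,(0,255,255)); cv2.line(i,(3*k,12),(3*k,18),(0,255,255))
for k in range(0,180,20): cv2.putText(i,str(85+k),(0,3*k+4),0,.35,(0,255,255))
cv2.imwrite("pics/top0z.png",i)
E
```

```text
(no output)
```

View pics/top0z.png

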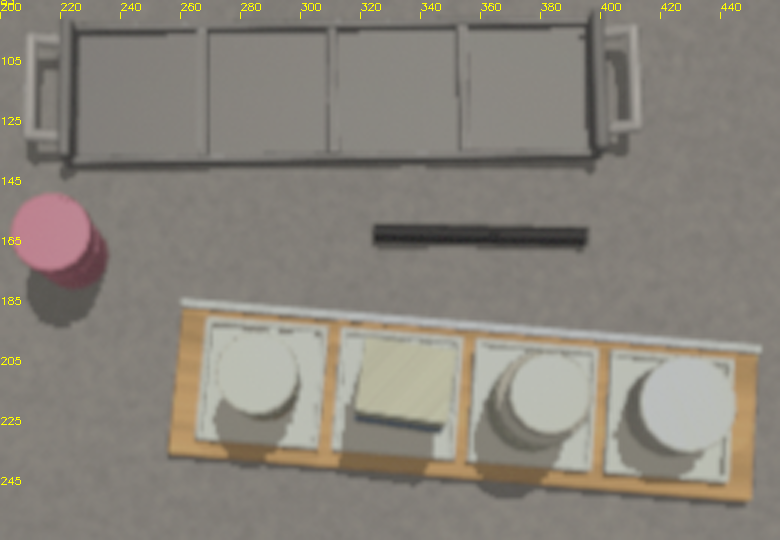

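```bash
cat > h.py <<'E'
import numpy as np
from scipy.spatial.transform import Rotation as Ro
TOP=dict(f=200/np.tan(np.radians(45.31965313776365)/2),cx=318.18106,cy=191.96876,eye=np.array([382.70777,-.8595756,860.552223]),
 R=Ro.from_euler('xyz',[-2.99489069,.00299236583,-1.55106924]).as_matrix())
def back(px,z,c=TOP):
    d=c['R']@np.array([(px[0]-c['cx'])/c['f'],(px[1]-c['cy'])/c['f'],1.])
    return (c['eye']+d*(z-c['eye'][2])/d[2])[:2]
def zm(u,v,z): return back((200+(u+.5)/3-.5,85+(v+.5)/3-.5),z)
E
python3 - <<'E'
from h import *
np.set_printoptions(precision=1,suppress=True)
for n,u,v,z in [("vial",258.5,373,87),("bottle",550,393,110),("jar",688,404,67),("carton",407,379,100)]: print(n,zm(u,v,z))
c=[zm(*p,100) for p in[(366,337),(461,345),(446,420),(355,412)]]
print("carton sides",[np.linalg.norm(c[i]-c[i-1]) for i in range(4)],"yaws",[np.arctan2(*(a-b)[::-1]).round(3) for a,b in[(c[0],c[1]),(c[3],c[2])]],[np.arctan2(*(a-b)[::-1]).round(3) for a,b in[(c[0],c[3]),(c[1],c[2])]])
b=[zm(*p,12) for p in[(182,305),(762,350),(748,500),(169,456)]]
print("board",np.mean(b,0),[np.linalg.norm(b[i]-b[i-1]) for i in range(4)],np.arctan2(*(b[0]-b[1])[::-1])-np.pi/2)
for q in([(206,317),(327,326),(316,449),(195,440)],[(341,329),(464,338),(452,461),(332,452)],[(476,340),(598,349),(588,472),(466,463)],[(611,350),(736,358),(726,483),(603,473)]):
    d=[zm(*p,20) for p in q]; print("dish",np.mean(d,0),np.linalg.norm(d[0]-d[1]))
t=[zm(*p,13) for p in[(205,92),(333,92),(462,90.5)]]
print("tray",t,np.arctan2(*(t[0]-t[2])[::-1])-np.pi/2,np.linalg.norm(t[0]-t[2]))
print("lips",zm(333,29,13),zm(333,158,13))
E
```

```text
vial [468.   55.7]
bottle [457.9 -99. ]
jar [ 457.6 -180.9]
carton [464.9 -24.3]
carton sides [np.float64(40.547437989052966), np.float64(50.867488136063706), np.float64(40.9112407578667), np.float64(48.373087501715915)] yaws [np.float64(1.505), np.float64(1.502)] [np.float64(-0.126), np.float64(-0.186)]
board [461.3 -61.2] [np.float64(90.2558074992628), np.float64(346.558357632532), np.float64(89.32845259480634), np.float64(340.678675313089)] -0.05901530719429693
dish [469.7  58.9] 71.8203466425656
dish [464.2 -21.2] 72.79375360697321
dish [ 459.3 -100.2] 72.00938020470272
dish [ 455.  -180.4] 73.56293159020801
tray [array([648. ,  98.9]), array([649.5,  20.7]), array([651.9, -58. ])] 0.024825255521301104 156.94525459456077
lips [689.6  21.6] [608.1  19.8]
```

Dish and board sizes, spacing and yaw all agree with the given dimensions, to about 2 mm. I'll start with the vial, and pause after the lift to check the grasp.

```bash
cat >> h.py <<'E'
from bench import robot
TRAY=np.array([649.8,20.5]); TY=.025; BY=-.06
# name: pick xy, pick yaw, grasp height, bay y
OBJ=dict(vial=((468,55.7),BY,40,-120),carton=((464.9,-24.3),-.1,52,-40),bottle=((457.9,-99),BY,52,40),jar=((457.6,-180.9),BY,33,120))
SIDE=np.pi/2
def ori(y): return [np.pi,0,y+SIDE]
def pick(n):
    p,y,h,_=OBJ[n]; z=15+h-19
    robot.move_gripper(1.0)
    robot.move_ptp([*p,z+85],ori(y))
    print("hit" if robot.move_linear([*p,z],speed=120,f_stop=15) else "ok",robot.current_tcp_pos())
    robot.move_gripper(0.0)
    print("width",robot.current_gripper_width()*93,"F",robot.current_finger_force())
    robot.move_linear([*p,z+115],speed=120)
    print("width",robot.current_gripper_width()*93,"t",robot.current_t())
def place(n):
    h,b=OBJ[n][2:]; z=5+h-19
    c,s=np.cos(TY),np.sin(TY); q=TRAY+[-s*b,c*b]
    robot.move_linear([*q,z+125],ori(TY),speed=150)
    robot.move_linear([*q,z+10],speed=120)
    hit=robot.move_linear([*q,z-2],speed=20,f_stop=4)
    print("touch",hit,"dz",robot.current_tcp_pos()[2]-z,robot.current_contact_force())
    robot.move_gripper(1.0)
    robot.move_linear([*q,z+110],speed=150)
    print("t",robot.current_t())
E
python3 - <<'E'
from h import *
import cv2
for s in(1,-1):
    print([None if (q:=robot.inverse_kinematics([*p,z],[np.pi,0,s*np.pi/2])) is None else np.round(q,2) for p,z in[((468,56),120),((458,-181),29),((650,140),150),((650,-100),26)]])
pick("vial")
d=robot.get_image("top");e=robot.get_image("scene")
cv2.imwrite("pics/p1.png",np.vstack([e["img"][60:340],d["img"][60:320]]))
E
```

```text
[array([-0.12,  0.21,  1.86, -0.  ,  1.07, -0.12]), array([-0.6 ,  0.38,  1.9 ,  0.  ,  0.86, -0.6 ]), array([ 0.04,  0.51,  1.33, -0.  ,  1.3 ,  0.04]), array([-0.32,  0.62,  1.48,  0.  ,  1.05, -0.32])]
[array([-0.12,  0.21,  1.86, -0.  ,  1.07,  3.02]), array([-0.6 ,  0.38,  1.9 , -0.  ,  0.86,  2.54]), array([ 0.04,  0.51,  1.33, -0.  ,  1.3 , -3.1 ]), array([-0.32,  0.62,  1.48, -0.  ,  1.05,  2.82])]
ok [468.52399689  55.832853    36.47024007]
width 44.57276856791141 F 30.000028610229492
width 44.4390934833944 t 5.1333
```

View pics/p1.png

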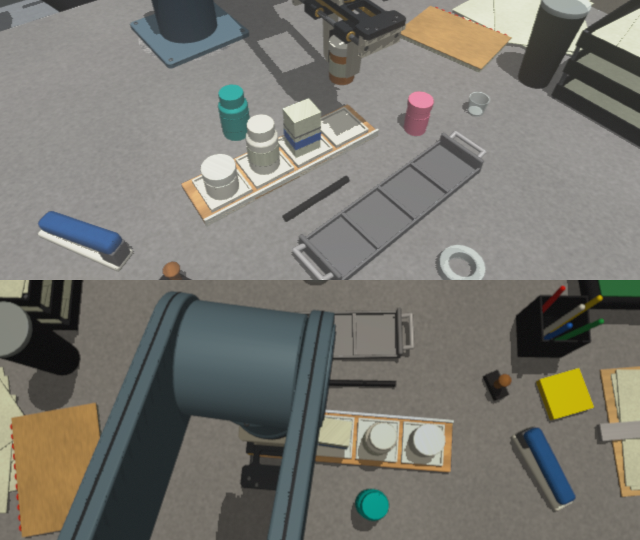

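The vial hangs upright in the gripper at (340,55) and its dish is empty. Now I'll place it.

```bash
python3 - <<'E'
from h import *
import cv2
place("vial")
pick("carton")
e=robot.get_image("scene");cv2.imwrite("pics/p2.png",e["img"])
E
```

```text
touch True dz -0.13172883176295969 [ 0.12842614 -0.10647063  4.06236917]
t 10.4333
ok [465.69492216 -24.60155697  48.29495952]
width 39.78746606730424 F 29.776060581207275
width 40.39366989846763 t 14.3167
```

View pics/p2.png

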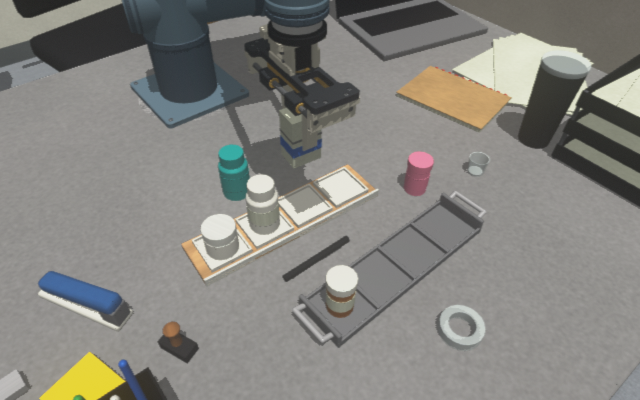

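The vial stands upright in the right-hand end bay (341,290), and the carton is held upright at (300,138). The touch height was as expected, so I'll go on.

```bash
python3 - <<'E'
from h import *
import cv2
place("carton")
pick("bottle")
e=robot.get_image("scene");cv2.imwrite("pics/p3.png",e["img"])
E
```

```text
touch True dz -0.05816945826652642 [ 0.50388848 -0.36103642  3.89971351]
t 19.2583
ok [458.66367875 -99.10177398  48.3527102 ]
width 51.34698448183778 F 30.000270401942544
width 51.44337376225375 t 23.025
```

View pics/p3.png

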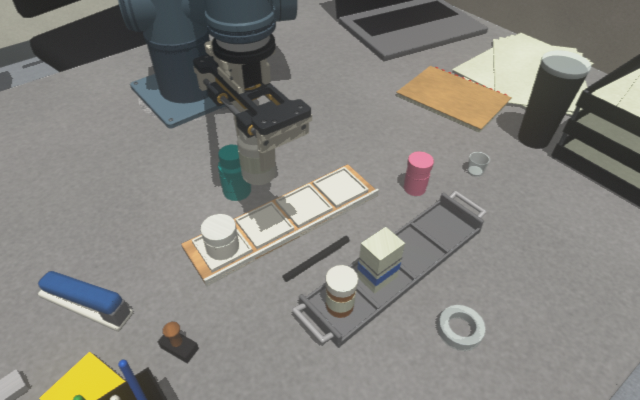

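The carton stands in the second bay (381,257), and the bottle is held upright at (257,160).

```bash
python3 - <<'E'
from h import *
import cv2
place("bottle")
pick("jar")
e=robot.get_image("scene");cv2.imwrite("pics/p4.png",e["img"])
E
```

```text
touch True dz 0.06187067104916366 [1.91371661e-01 1.70548586e-03 4.65322531e+00]
t 28.2333
ok [ 458.2073987  -180.97997639   29.43201934]
width 53.587454586747064 F 30.000184178352356
width 53.572422602319854 t 32.3083
```

View pics/p4.png

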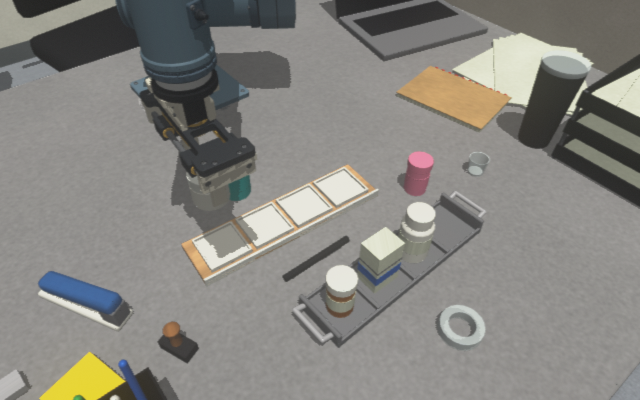

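The bottle is in the third bay (420,232), and the jar is gripped at (212,185). This is the last placement, then a final check.

```bash
python3 - <<'E'
from h import *
import cv2
place("jar")
robot.move_ptp([400,250,250],ori(0))
robot.sleep(.5)
e=robot.get_image("scene")["img"];d=robot.get_image("top")["img"]
cv2.imwrite("pics/p5.png",np.hstack([cv2.resize(e[150:350,290:500],(420,400)),cv2.resize(d[70:270,200:390],(380,400))]))
E
```

```text
touch True dz -0.0463966768720141 [ 0.81276465 -0.24561341  4.04566948]
t 38.3083
```

View pics/p5.png

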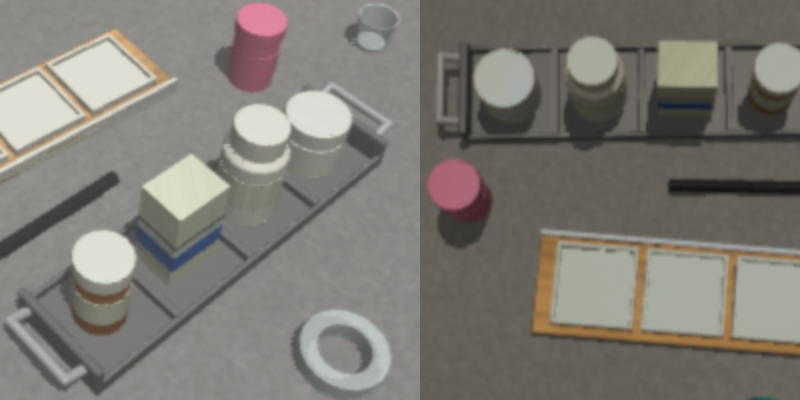

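All four stand upright in their own bays. I'll check the numbers in the tray frame and hand in if they pass.

```bash
python3 - <<'E'
from h import *
c,s=np.cos(TY),np.sin(TY); ok=True
for n,p,z,b in[("jar",(242,109),57,120),("bottle",(286,101),100,40),("carton",(334,99.5),90,-40),("vial",(379.5,104),77,-120)]:
    d=np.array([[c,s],[-s,c]])@(back(p,z)-TRAY)-[0,b]; print(n,d.round(1)); ok&=abs(d[0])<15 and abs(d[1])<10
if ok: print(robot.hand_in(),robot.current_t())
E
```

```text
jar [-2. -1.]
bottle [-3.  -0.6]
carton [ 2.6 -0.3]
vial [-1.3  2.1]
the job is handed in; nothing more can be done
the job is handed in; nothing more can be done
```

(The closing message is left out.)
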